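# Index the deburring turntable and lock it

### The job

Lock the deburring turntable in its working position: turn it by pushing its steel turning post until the slot in its rim lines up with the lock bar, then push the bar by its bent-up tab fully home into the slot. Push with the tips or the outside of the fingers, taking neither the post nor the tab between them; the black remote cover must stay seated in its nest and everything else on the counter must stay where it is.

Things in the scene. Friction and masses are not known exactly. Their poses are not given: they have to be found in the camera images.
- fixture: Dark steel base plate of the rotary deburring fixture, bolted down: 220 mm (x) by 330 mm (y), 10 mm thick, from y = -225 to +105 mm. Origin on the turntable's axis at counter height. The lock bar lies along its -y axis and slides towards +y, to the axis. The bar's guide, 42 mm wide, 30 mm high, stands at y = -148 to -104 mm, centred on x = 0.
- turntable: Aluminium disc, 180 mm diameter, 13 to 26 mm height, turns endlessly either way on the fixture's axis; 2 N at the post turns it, it hardly coasts. Origin on the axis at counter height. An 18 mm slot runs from the rim, along its -y axis, to 60 mm from the axis. Lined up when its axes match the fixture's; starts 0.7 to 5.58 rad counter-clockwise of it. Nest blocks (10 mm high) within x 71, y 30 mm.
- turn_post (a point): Middle of the upright steel turning post on the disc: 16 mm diameter (20 mm collar, 4 mm high, at its foot), 26 to 64 mm height. The point is at 45 mm height, 72 mm from the axis on the disc's +y axis, opposite the slot.
- slot (a point): Middle of the slot in the disc's rim, 75 mm from the axis on the disc's -y side, at 19.5 mm height.
- lock_bar (a joint): Lock bar's travel, m: 0 drawn back, 0.038 home, where the tab meets the rubber buffers on the guide; starts at 0 to 0.007. Steel bar 14 mm wide, 14.5 to 24.5 mm height, nose tapered to 6 mm: it centres the disc if the slot is within about 4 degrees, else it runs against the rim. Slides with about 2 N friction, stays where left.
- push_tab (a point): Centre of the outer face (fixture's -y side) of the bent-up tab at the bar's outer end: steel plate 34 mm wide (fixture's x), 5 mm thick, 16 to 52 mm height. The point is at 38 mm height, 191 mm from the axis when drawn back, 153 mm when home. Push it towards the axis. The base plate (10 mm high) reaches 34 mm behind it.
- bar_nose (a point): Tip of the tapered nose of the lock bar, at 19.5 mm height: 102 mm from the turntable's axis when drawn back, 64 mm when home.
- cover_center (a point): Centre of the matte black ABS remote back cover, 120 x 38 x 9 mm, lying loose in the nest on the turntable, long side along the disc's x; it rests on the disc (centre at 30.5 mm height) with 1.5 mm play and turns with it.
- follower: Bystander: white acetal cam follower, 26 mm diameter, 34 mm high, standing on the base plate beside the lock bar; origin at its underside.
- follower2: Bystander: second cam follower of the same size, standing on the counter beyond the fixture; origin at its underside.
- loupe: Bystander: brass-rimmed glass loupe, 42 mm diameter, 28 mm high, on the counter between fixture and robot; origin at its underside.
- caliper: Bystander: steel dial caliper, 235 mm long, 80 mm over the jaws, 14 mm thick, lying to the left of the fixture; origin under the middle of its beam.
- deburrer: Bystander: hand deburring tool, 145 mm long, 17 mm thick, lying beyond the fixture; origin at its underside.
- cover2: Bystander: spare remote cover, 120 x 38 x 9 mm, lying to the right of the fixture; origin at its underside.
Not all that is in view belongs to the job. Leave any turquoise look-alike of the part that bears cover_center alone.

How it is judged:
By the outcome, as a careful person would: the job done as asked, in the order asked, and still so for the second after the job is handed in, with the robot touching nothing.
It also fails if it takes over 51 s, if anything falls off the work surface, if the arm or the gripper's body presses on something with over 40 N, if the wrist force passes 120 N, or if a joint passes its speed limit or range.

### The arm

A 6-joint arm with a two-finger parallel gripper is mounted at the origin on the work surface. World frame = base frame: x ahead of the robot, y to its left, z up, the work surface at z = 0. Lengths are in mm, angles in rad, forces in N, time in s.
With the tool pointing down it reaches from about 350 to 975 mm from the base axis. Payload 7.1 kg.
Tool frame: the origin (TCP) lies between the finger pads; the fingertips stand 19 mm ahead of it and the grasp point (between the pads) is the TCP; z points along the fingers, y is the line along which they close (so a half turn about z gives the same grasp; the last joint's range is limited). The gripper opens to 88 mm and grips with 3 to 60 N. Pads are 20 mm wide; open, the fingers measure 115 mm over their backs; the gripper's body (75 mm by 178 mm) begins 61 mm behind the grasp point.
Start: joints at [1.268, 0.423, 1.63, -0, 1.089, -0.019], TCP at [174.972, 599.991, 241.675] pointing down, gripper open.
Joint ranges: [-3, 3], [-0.9, 2.11], [0.09, 2.58], [-1.31, 4.45], [0.11, 2.69], [-2.54, 2.54]. Speed limits (rad/s): [2.39, 2.39, 3.01, 3.14, 3.14, 3.14].

### API

Orientations are given as a rotation vector (axis times angle).
In Python, from workcell import ctrl gives the robot as it stands.
- The arm moves only by the tool arm_command, never from a script. Its argument "series" is a list of rows, each an object with "linear": the shift along the tool's x, y, z in m, a list of three; "turn": the turn about the tool's z in rad. A call has 1 to 10 rows; each row shifts and turns the commanded pose from where the row before left it, along the tool's axes as they then stand; what a row does not reach is not made up. A row lasts 1/10 s, in which the tool goes at most 50 mm and 8.59 degrees, less where a joint would pass 70% of its speed; a pose out of reach is approached as far as the arm can. A call with a gripper value outside its range is refused whole. "jaw" is the opening, from -1 (shut) to 1 (fully open), set as the call begins (left out, the last holds). The fingers move at their own pace and stop on an object; the grip force is fixed at half the most. Time passes only in rows, so rows that do not move let the fingers close. It gives the time, the measured TCP pose, the force, the opening and the grip force at its end, in the units of the state.
- ctrl.get_obs(): the state, without advancing time (a new reading comes with each control period).
- ctrl.get_image(name): name is "scene" or "top"; returns a dict with "frame" (480x640x3 uint8, blue, green, red), "fx", "fy", "cx", "cy" (pixels), "rvec" (rotation vector, rad) and "tvec" (3), from world to camera coordinates, as OpenCV has them. Camera axes: x right, y down, z forward; pixel columns grow to the right and rows downward; lengths in mm; the calibration is good to about 2 mm. A picture is of the moment at which its call begins. There is no depth.
- ctrl.close_job(): hands the job in; it is judged then, once.
The state is a dict: "t": time; "qpos": joint angles; "qvel": joint speeds; "joint_torque": joint torques, N m; "ee_pos": TCP position; "orientation": TCP orientation; "ft_force": force on the tool from outside, world axes, zero at the start; "moment": the same for the moment, N m; "width": finger opening in mm; "grasp_force": force on a finger pad.
Only numpy, scipy, OpenCV 4.12 (cv2) and the standard library are available. Lean on these libraries where they do the work, as an engineer would, in place of code of your own. Each camera call takes 0.05 s, during which the arm holds its last target. There are 200 camera calls.

## Working session

There is one attempt and no reset: what is moved stays moved. The work goes in short steps, Python scripts to look and compute and a tool call to move; the robot and the scene stay as the last step left them, time stands still between calls to the robot, and variables do not carry over. Pictures are saved under pics/ and viewed, at most 10 in all, crops included, and the job is handed in when it is done.

Besides the shell and the picture viewer there is one more tool, called after ">>>" by a JSON object that holds its "fn" and its "kwargs". arm_command: Moves the arm, as the interface text tells. Its arguments: {"type":"object","properties":{"series":{"type":"array"},"jaw":{"type":"number"}},"required":["series"]}

```bash
mkdir -p pics; ls
python3 - <<'E'
from workcell import ctrl
import cv2,numpy as np
for n in("scene","top"):
    d=ctrl.get_image(n); cv2.imwrite(f"pics/{n}0.png",d["frame"])
    R=cv2.Rodrigues(np.array(d["rvec"]))[0]; print(n,d["fx"],d["cx"],d["cy"],-R.T@np.array(d["tvec"]).ravel(),R.round(2).tolist())
o=ctrl.get_obs();print(o["t"],o["ee_pos"],o["orientation"],o["width"])
E
```

```text
pics
scene 592.6562972788709 322.07209125334987 239.72426476380815 [1375.95379809 -258.24464909  947.3569362 ] [[0.34, 0.94, -0.02], [0.69, -0.26, -0.68], [-0.64, 0.22, -0.74]]
top 453.2821072410547 323.1846930432976 246.83768692175857 [ 417.06636886    6.88451486 1104.40246056] [[0.03, -1.0, -0.0], [-0.99, -0.03, -0.16], [0.16, 0.01, -0.99]]
0.1 [174.83242444 599.53184642 240.98482234] [-4.44227179e-01 -3.10981926e+00  2.22082067e-03] 88.38690243444711
```

View pics/top0.png

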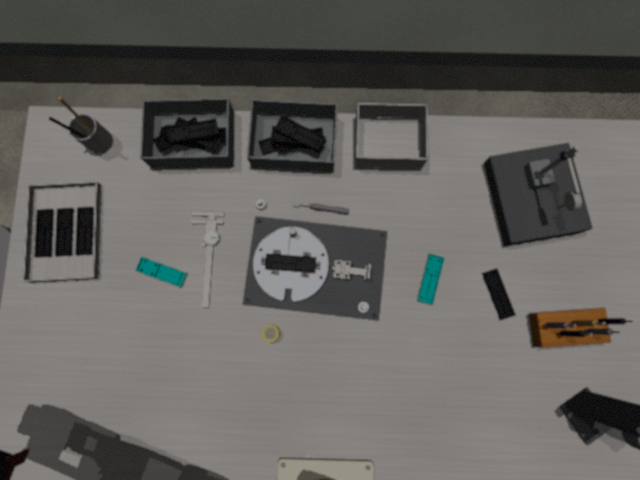

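View pics/scene0.png

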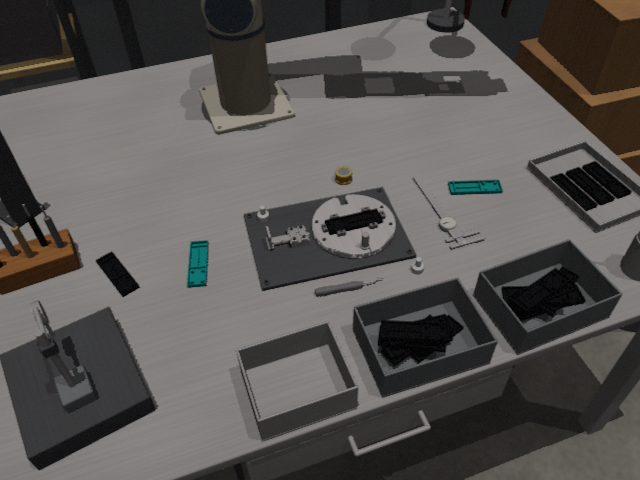

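Top: disc at about (290,264), slot at (288,295), post at (293,234), lock bar and tab at (335–370,270), follower at (363,307), cover (black) at (291,263). The turquoise covers at (162,271) and (431,279) and the spare black one at (498,294) are not in the nest, so I leave them. Confirming in an enlarged crop.

```bash
cat > h.py <<'E'
import cv2,numpy as np
from workcell import ctrl
def cam(n):
    d=ctrl.get_image(n); R=cv2.Rodrigues(np.array(d["rvec"]))[0]; t=np.array(d["tvec"]).ravel()
    K=np.array([[d["fx"],0,d["cx"]],[0,d["fy"],d["cy"]],[0,0,1]]); return d["frame"],K,R,t
def ray(c,u,v,z):
    _,K,R,t=c; o=-R.T@t; r=R.T@np.linalg.inv(K)@np.array([u,v,1.]); return o+r*(z-o[2])/r[2]
def proj(c,p):
    _,K,R,t=c; q=K@(R@np.array(p,float)+t); return q[:2]/q[2]
E
python3 - <<'E'
from h import *
c=cam("top");f=c[0]
cr=f[200:335,230:400]; cv2.imwrite("pics/crop1.png",cv2.resize(cr,None,fx=4.4,fy=4.4,interpolation=cv2.INTER_CUBIC))
g=cv2.cvtColor(f,cv2.COLOR_BGR2GRAY)
m=(g<85).astype(np.uint8); m[:205]=0;m[335:]=0;m[:,:235]=0;m[:,395:]=0
p=max(cv2.findContours(m,0,2)[0],key=cv2.contourArea); rc=cv2.minAreaRect(p); b=cv2.boxPoints(rc)
print("plate"); B=np.array([ray(c,*q,10) for q in b]);print(b.round(1).tolist(),B.round(1).tolist(),B.mean(0),[np.linalg.norm(B[i]-B[i-1]) for i in range(4)])
m=(g>110).astype(np.uint8); m[:222]=0;m[310:]=0;m[:,:248]=0;m[:,384:]=0
for q in cv2.findContours(m,0,2)[0]:
    if cv2.contourArea(q)>20:
        (x,y),r=cv2.minEnclosingCircle(q); print(cv2.contourArea(q),x,y,r,cv2.boundingRect(q),ray(c,x,y,26).round(1))
E
```

```text
plate
[[242.8000030517578, 303.8999938964844], [253.3000030517578, 215.1999969482422], [388.6000061035156, 231.3000030517578], [378.1000061035156, 320.0]] [[454.2, 206.4, 10.0], [672.8, 192.5, 10.0], [641.0, -142.5, 10.0], [424.9, -118.2, 10.0]] [548.21987302  34.5342629   10.        ] [np.float64(325.88171744774223), np.float64(219.11444247606752), np.float64(336.496947464332), np.float64(217.46652554495543)]
41.5 263.0 307.5 15.07491397857666 (248, 306, 31, 4) [446.5 155.2  26. ]
61.0 363.0 306.3999938964844 5.249864101409912 (358, 302, 11, 8) [455.4 -80.7  26. ]
25.0 382.0 295.5 13.537086486816406 (381, 282, 3, 28) [ 482.3 -125.3   26. ]
254.5 349.21875 270.1741027832031 16.92159652709961 (333, 260, 34, 18) [540.5 -46.6  26. ]
4208.5 290.3368225097656 263.55438232421875 37.808494567871094 (253, 227, 76, 74) [552.6  94.7  26. ]
212.5 350.0 225.5 33.185184478759766 (317, 222, 67, 8) [649.6 -46.6  26. ]
80.5 250.5 239.5 17.67776870727539 (248, 222, 6, 36) [608.7 193.4  26. ]
```

View pics/crop1.png

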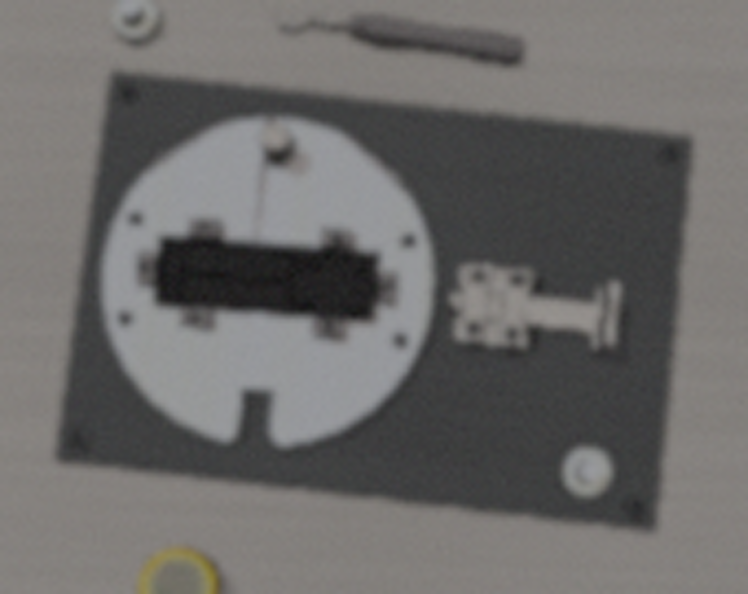

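The crop confirms: the post (276,133) sits far side, the slot (257,415) near side, and the tab (610,315) to the right. The black cover is in the nest. The disc must turn about 90° counter-clockwise.

Run:
```python
from h import *
c=cam("top"); s=4.4
P=lambda u,v,z: ray(c,230+u/s-.4,200+v/s-.4,z)
H=np.array([P(*q,10) for q in [(127,95),(672,153),(635,508),(80,440)]]);C=np.array([P(*q,10) for q in [(112,72),(692,136),(654,530),(57,461)]])
ang=lambda v:np.degrees(np.arctan2(v[1],v[0]))
for B in(H,C): print(B.round(1).tolist(),B.mean(0).round(1),"-y dir",ang(B[1]-B[0]),ang(B[2]-B[3]),"x",ang(B[0]-B[3])-90,ang(B[1]-B[2])-90,[round(np.linalg.norm(B[i]-B[i-1])) for i in range(4)])
ax=P(268,282,26);post=P(276,133,64);tab=P(612,315,52);slot=P(257,415,26);noz=P(452,300,24.5);fol=P(588,470,44)
for n,p in dict(ax=ax,post=post,tab=tab,slot=slot,nose=noz,fol=fol).items(): print(n,p.round(1),np.linalg.norm((p-ax)[:2]).round(1),ang(p-ax).round(1))
```

```text
[[658.0, 179.0, 10.0], [632.8, -127.2, 10.0], [436.2, -108.3, 10.0], [464.7, 194.9, 10.0]] [548.   34.6  10. ] -y dir -94.69839426261476 -95.3728799381666 x -94.71405951472704 -95.4868726619502 [194, 307, 198, 304]
[[671.0, 188.1, 10.0], [642.8, -138.3, 10.0], [424.7, -118.6, 10.0], [453.0, 206.8, 10.0]] [547.9  34.5  10. ] -y dir -94.9387185052982 -94.96977031982311 x -94.91517784181153 -95.14016587567434 [219, 328, 219, 327]
ax [552.3  94.3  26. ] 0.0 0.0
post [627.5  90.1  64. ] 75.3 -3.2
tab [536.3 -90.8  52. ] 185.8 -94.9
slot [480.   97.4  26. ] 72.4 177.5
nose [545.3  -6.2  24.5] 100.7 -94.0
fol [454.8 -79.8  44. ] 199.5 -119.3
```

>>> {"fn": "arm_command", "kwargs": {"series": [{"linear": [-0.032, -0.022, 0], "turn": 0}, {"linear": [-0.032, -0.022, 0], "turn": 0}, {"linear": [-0.032, -0.022, 0], "turn": 0}, {"linear": [-0.032, -0.022, 0], "turn": 0}, {"linear": [-0.032, -0.022, 0], "turn": 0}, {"linear": [-0.032, -0.022, 0], "turn": 0}, {"linear": [-0.032, -0.022, 0], "turn": 0}, {"linear": [-0.032, -0.022, 0], "turn": 0}, {"linear": [-0.032, -0.022, 0], "turn": 0}], "jaw": -1}}

```text
t: 1.1
ee_pos: [396.7, 327.9, 241.7]
orientation: [-0.444, -3.11, -0.0]
ft_force: [0.6, 0.3, -0.8]
width: 19.4
grasp_force: 0.0
```

>>> {"fn": "arm_command", "kwargs": {"series": [{"linear": [-0.032, -0.022, 0], "turn": 0}, {"linear": [-0.032, -0.022, 0], "turn": 0}, {"linear": [-0.032, -0.022, 0], "turn": 0}, {"linear": [-0.032, -0.022, 0], "turn": 0}, {"linear": [-0.032, -0.022, 0], "turn": 0}, {"linear": [-0.032, -0.022, 0], "turn": 0}, {"linear": [-0.032, -0.022, 0], "turn": 0}, {"linear": [-0.032, -0.022, 0], "turn": 0}, {"linear": [-0.032, -0.022, 0], "turn": 0}]}}

```text
t: 2.0
ee_pos: [617.8, 57.1, 241.5]
orientation: [-0.445, -3.11, 0.0]
ft_force: [0.3, 0.7, 0.6]
width: 0.3
grasp_force: 0.0
```

>>> {"fn": "arm_command", "kwargs": {"series": [{"linear": [0, 0, 0.012], "turn": 0.134}, {"linear": [0, 0, 0.012], "turn": 0.134}, {"linear": [0, 0, 0.012], "turn": 0.134}, {"linear": [0, 0, 0.012], "turn": 0.134}, {"linear": [0, 0, 0.012], "turn": 0.134}, {"linear": [0, 0, 0.012], "turn": 0.134}, {"linear": [0, 0, 0.012], "turn": 0.134}, {"linear": [0, 0, 0.012], "turn": 0.134}, {"linear": [0, 0, 0.012], "turn": 0.134}, {"linear": [0, 0, 0.012], "turn": 0.134}]}}

```text
t: 3.0
ee_pos: [616.9, 58.5, 121.0]
orientation: [-2.285, -2.155, 0.0]
ft_force: [0.4, 0.0, 0.1]
width: 0.5
grasp_force: 0.0
```

```bash
cat >> h.py <<'E'
def st():
    o=ctrl.get_obs(); R=cv2.Rodrigues(np.array(o["orientation"]))[0]
    print("t",o["t"],"p",np.round(o["ee_pos"],1),"yaw",np.degrees(np.arctan2(R[1,0],R[0,0])).round(1),"tilt",R[:,2].round(3),"F",np.round(o["ft_force"],1),"w",o["width"],"q",np.round(o["qpos"],2)); return np.array(o["ee_pos"]),R
E
python3 - <<'E'
from h import *
p,R=st(); print((R.T@(np.array([623.2,57.5,58])-p)).round(1))
c=cam("top"); cv2.imwrite("pics/c2.png",cv2.resize(c[0][180:340,220:410],None,fx=4,fy=4,interpolation=cv2.INTER_CUBIC))
E
```

```text
t 3.0 p [616.9  58.5 121. ] yaw 86.6 tilt [-0. -0. -1.] F [0.4 0.  0.1] w 0.45701012169299726 q [0.08 0.57 1.71 0.   0.86 0.13]
[-0.7  6.3 63. ]
```

View pics/c2.png

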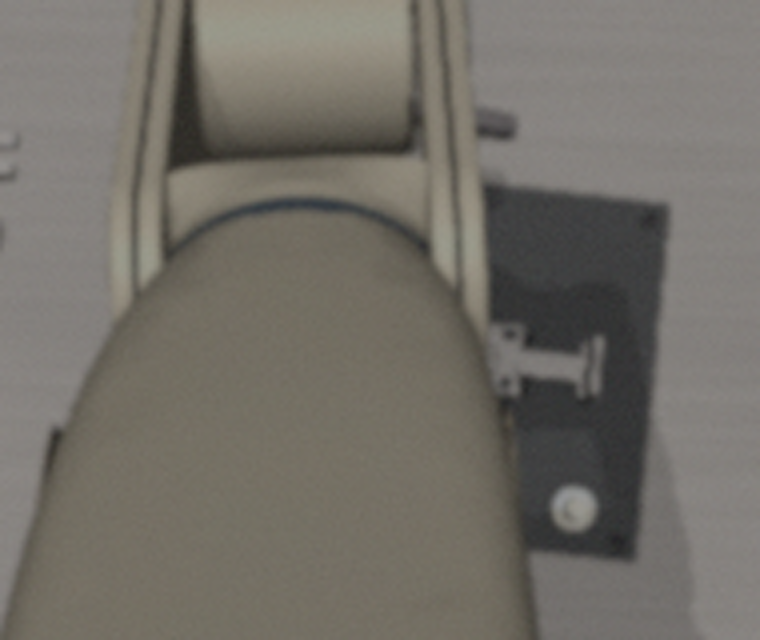

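The arm hides the disc from the top camera, so I descend behind the post and check in the scene view.

>>> {"fn": "arm_command", "kwargs": {"series": [{"linear": [0, 0.002, 0.015], "turn": 0}, {"linear": [0, 0.002, 0.015], "turn": 0}, {"linear": [0, 0.002, 0.015], "turn": 0}, {"linear": [0, 0, 0.01], "turn": 0}, {"linear": [0, 0, 0.008], "turn": 0}, {"linear": [0, 0, 0], "turn": 0}]}}

```text
t: 3.65
ee_pos: [622.2, 58.2, 57.3]
orientation: [-2.278, -2.161, 0.003]
ft_force: [0.6, -0.2, -0.2]
width: 0.2
grasp_force: 0.0
```

Run:
```python
from h import *
p,R=st()
c=cam("scene"); cv2.imwrite("pics/c3.png",cv2.resize(c[0][160:310,230:430],None,fx=4,fy=4,interpolation=cv2.INTER_CUBIC))
for n,q in dict(tip=p-[0,0,19],post=[624.9,90.5,64]).items(): print(n,(proj(c,q)-[230,160])*4)
```

```text
t 3.65 p [622.2  58.2  57.3] yaw 87.0 tilt [-0.002 -0.    -1.   ] F [ 0.6 -0.2 -0.2] w 0.23047833851296187 q [ 0.07  0.67  1.72 -0.    0.76  0.13]
tip [473.79775426 341.13377822]
post [535.61310561 294.22487561]
```

View pics/c3.png

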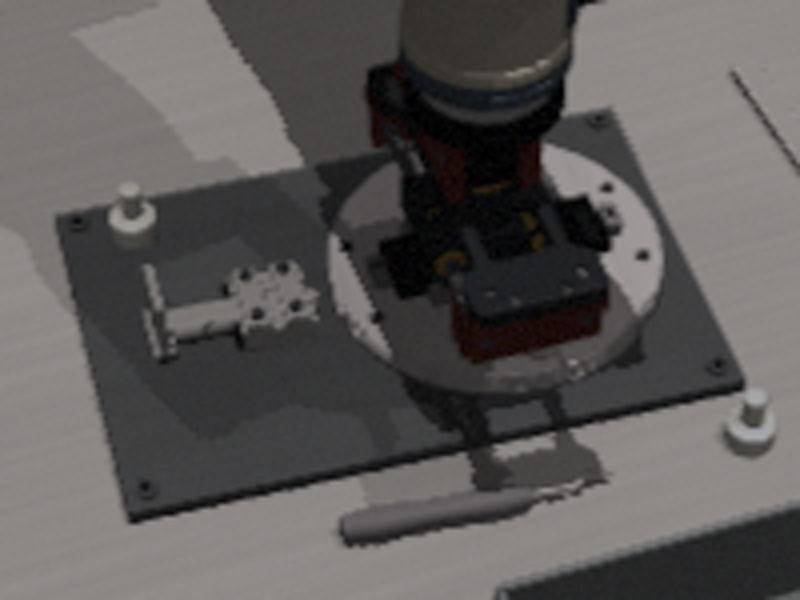

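>>> {"fn": "arm_command", "kwargs": {"series": [{"linear": [0.005, 0.0005, 0], "turn": 0}, {"linear": [0.005, 0.0005, 0], "turn": 0}, {"linear": [0.004, 0, 0], "turn": 0}, {"linear": [0.0058, 0.0012, 0], "turn": -0.08}, {"linear": [0.0058, 0.0012, 0], "turn": -0.08}, {"linear": [0.0058, 0.0012, 0], "turn": -0.08}, {"linear": [0.0058, 0.0012, 0], "turn": -0.08}, {"linear": [0.0058, 0.0012, 0], "turn": -0.08}]}}

```text
t: 4.5
ee_pos: [628.6, 101.8, 59.4]
orientation: [1.799, 2.573, 0.002]
ft_force: [2.6, -1.9, -0.3]
width: 0.7
grasp_force: 1.1
```

```bash
cat >> h.py <<'E'
AX=np.array([553.1,94.3])
def rel():
    p,R=st(); w=np.array([*(AX-p[:2]),0]); print("rel tool (want -18,72):",(-R.T@w)[:2].round(1))
E
python3 - <<'E'
from h import *
rel(); c=cam("scene"); cv2.imwrite("pics/c4.png",cv2.resize(c[0][160:310,230:430],None,fx=4,fy=4,interpolation=cv2.INTER_CUBIC))
E
```

```text
t 4.5 p [628.6 101.8  59.4] yaw 110.1 tilt [ 0.002 -0.    -1.   ] F [ 2.6 -1.9 -0.3] w 0.6719691404592173 q [ 0.14  0.68  1.69 -0.    0.77 -0.21]
rel tool (want -18,72): [-18.9  73.5]
```

View pics/c4.png

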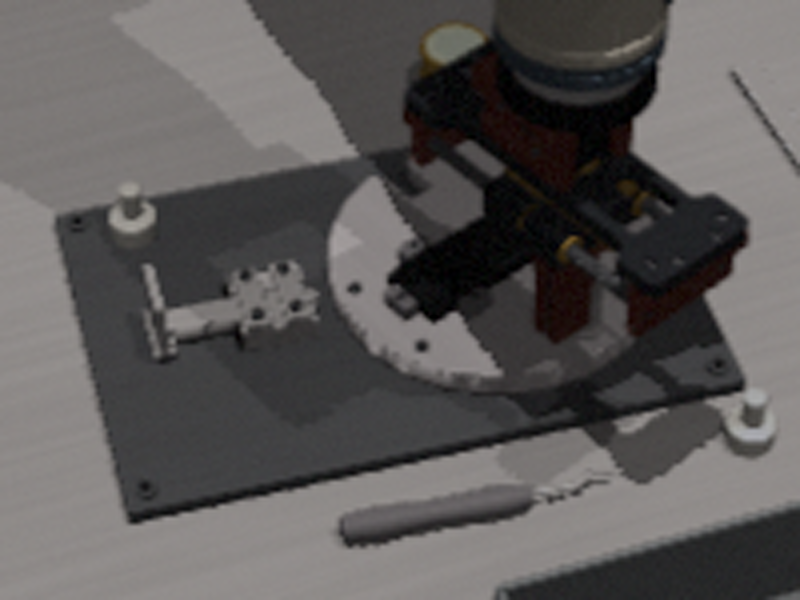

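The disc turns with the push: its nest has rotated in view, with the cover end at (425,290), and the cover stays seated. Continuing the arc.

>>> {"fn": "arm_command", "kwargs": {"series": [{"linear": [0.0058, 0.0012, 0], "turn": -0.08}, {"linear": [0.0058, 0.0012, 0], "turn": -0.08}, {"linear": [0.0058, 0.0012, 0], "turn": -0.08}, {"linear": [0.0058, 0.0012, 0], "turn": -0.08}, {"linear": [0.0058, 0.0012, 0], "turn": -0.08}, {"linear": [0.0058, 0.0012, 0], "turn": -0.08}, {"linear": [0.0058, 0.0012, 0], "turn": -0.08}, {"linear": [0.0058, 0.0012, 0], "turn": -0.08}]}}

```text
t: 5.35
ee_pos: [609.8, 144.6, 59.4]
orientation: [0.9, 3.007, 0.003]
ft_force: [2.3, 0.1, -1.5]
width: 0.4
grasp_force: 1.4
```

```bash
python3 -c "
from h import *
rel()"
```

```text
t 5.35 p [609.8 144.6  59.4] yaw 146.7 tilt [ 0.003  0.001 -1.   ] F [ 2.3  0.1 -1.5] w 0.40841163160565347 q [ 0.21  0.67  1.72  0.    0.76 -0.77]
rel tool (want -18,72): [-19.7  73.2]
```

>>> {"fn": "arm_command", "kwargs": {"series": [{"linear": [0.006, 0.0011, 0], "turn": -0.08}, {"linear": [0.006, 0.0011, 0], "turn": -0.08}, {"linear": [0.006, 0.0011, 0], "turn": -0.08}, {"linear": [0.006, 0.0011, 0], "turn": -0.08}, {"linear": [0.006, 0.0011, 0], "turn": -0.08}, {"linear": [0.006, 0.0011, 0], "turn": -0.08}, {"linear": [0, 0, 0], "turn": 0}]}}

```text
t: 6.05
ee_pos: [577.9, 164.0, 59.2]
orientation: [0.163, 3.137, 0.001]
ft_force: [-0.6, -0.3, 0.0]
width: 0.5
grasp_force: 0.0
```

Run:
```python
from h import *
rel(); c=cam("scene"); cv2.imwrite("pics/c5.png",cv2.resize(c[0][160:310,230:430],None,fx=4,fy=4,interpolation=cv2.INTER_CUBIC))
```

```text
t 6.05 p [577.9 164.   59.2] yaw 174.1 tilt [ 0.001  0.    -1.   ] F [-0.6 -0.3  0. ] w 0.4701342114646299 q [ 0.26  0.64  1.78  0.    0.72 -1.21]
rel tool (want -18,72): [-17.4  71.9]
```

View pics/c5.png

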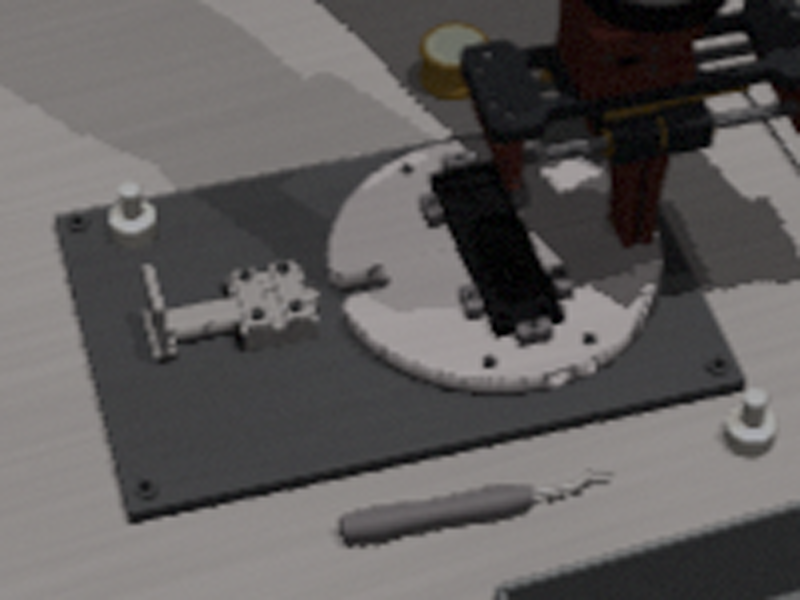

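The slot mouth at (340,285) faces the bar nose (318,290), with the cover seated. I back off, lift, and move behind the tab, then check alignment with a clear view.

>>> {"fn": "arm_command", "kwargs": {"series": [{"linear": [-0.015, 0, 0], "turn": 0}, {"linear": [-0.015, 0, 0], "turn": 0}, {"linear": [0, 0, -0.035], "turn": 0}, {"linear": [0, 0, -0.035], "turn": 0}, {"linear": [0.0055, -0.0363, 0], "turn": 0}, {"linear": [0.0055, -0.0363, 0], "turn": 0}, {"linear": [0.0055, -0.0363, 0], "turn": 0}, {"linear": [0.0055, -0.0363, 0], "turn": 0}, {"linear": [0.0055, -0.0363, 0], "turn": 0}, {"linear": [0.0055, -0.0363, 0], "turn": 0}]}}

```text
t: 7.1
ee_pos: [551.7, -54.5, 128.8]
orientation: [-0.168, -3.137, 0.0]
ft_force: [0.3, 0.2, -0.2]
width: 0.3
grasp_force: 0.0
```

>>> {"fn": "arm_command", "kwargs": {"series": [{"linear": [0.0055, -0.0363, 0], "turn": 0}, {"linear": [0.0055, -0.0363, 0], "turn": 0}, {"linear": [0, 0, 0], "turn": 0.14}, {"linear": [0, 0, 0], "turn": 0.14}, {"linear": [0, 0, 0], "turn": 0.14}, {"linear": [0, 0, 0], "turn": 0.14}, {"linear": [0, 0, 0], "turn": 0.14}, {"linear": [0, 0, 0], "turn": 0.14}, {"linear": [0, 0, 0], "turn": 0.14}, {"linear": [0, 0, 0], "turn": 0.14}]}}

```text
t: 8.1
ee_pos: [533.7, -124.2, 128.7]
orientation: [-1.816, -2.563, 0.0]
ft_force: [-0.4, -0.4, 0.5]
width: 0.3
grasp_force: 0.0
```

>>> {"fn": "arm_command", "kwargs": {"series": [{"linear": [0, 0, 0], "turn": 0.14}, {"linear": [0, 0, 0], "turn": 0.14}, {"linear": [0, 0, 0], "turn": 0.14}, {"linear": [0, 0, 0], "turn": 0}]}}

```text
t: 8.5
ee_pos: [533.8, -124.2, 128.7]
orientation: [-2.305, -2.134, 0.0]
ft_force: [-0.3, -0.2, -0.1]
width: 0.4
grasp_force: 0.0
```

Run:
```python
from h import *
p,R=st()
d=np.array([np.cos(np.radians(-95)),np.sin(np.radians(-95))])
print("to start",(R.T@(np.array([*(AX+218*d),46])-p)).round(1), "yaw want 85")
c=cam("scene"); im=cv2.resize(c[0][180:310,255:415],None,fx=4.6,fy=4.6,interpolation=cv2.INTER_CUBIC)
for z,r in((26,89),(26,60)):
    q=(proj(c,[*(AX+r*d),z])-[255,180]+.5)*4.6; print("expected slot",r,q.round(1))
q=(proj(c,[*(AX-72*d),64])-[255,180]+.5)*4.6; print("expected post top",q.round(1))
q=(proj(c,[*(AX),26])-[255,180]+.5)*4.6; print("axis",q.round(1))
cv2.imwrite("pics/c6.png",im)
```

```text
t 8.5 p [ 533.8 -124.2  128.7] yaw 85.6 tilt [-0.  0. -1.] F [-0.3 -0.2 -0.1] w 0.3743039423211354 q [-0.25  0.47  1.87 -0.    0.8  -0.17]
to start [ 1.3  0.3 82.7] yaw want 85
expected slot 89 [265.5 235.1]
expected slot 60 [325.7 222.8]
expected post top [598.9 110.1]
axis [448.8 197.5]
```

View pics/c6.png

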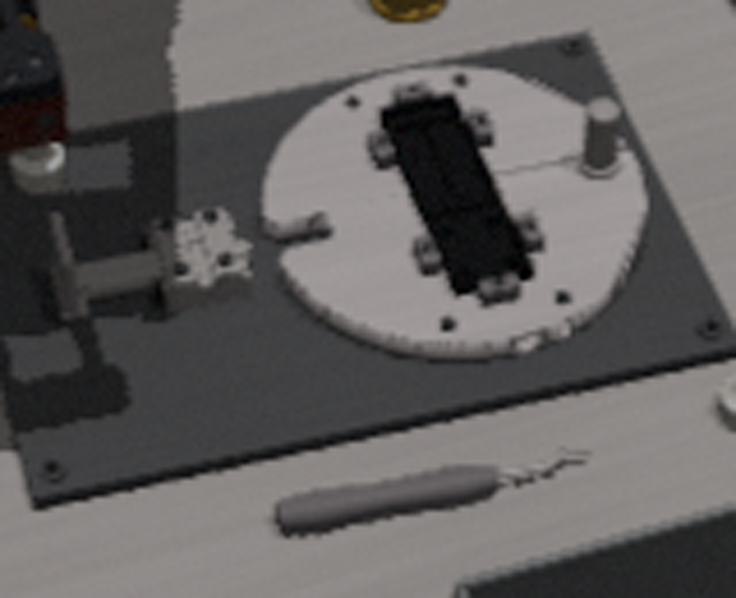

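The post top is at (602,107), expected (599,110). The slot runs (272,237) to (322,223), expected (265,235) to (326,223), so it is close to lined up. I put a number on the slot angle from both views.

Run:
```python
from h import *
c=cam("scene"); 
for n,u,v,z in(("post",602,107,64),("slotin",322,223,26),("mouth",272,237,26)):
    P=ray(c,255+u/4.6-.5,180+v/4.6-.5,z)[:2]-AX; print(n,np.linalg.norm(P).round(1),np.degrees(np.arctan2(P[1],P[0])).round(1))
for n in("top","scene"):
    c=cam(n); g=cv2.cvtColor(c[0],cv2.COLOR_BGR2GRAY).astype(np.float32)
    A=np.arange(-115,-74,2.)
    uv=np.array([[proj(c,[AX[0]+r*np.cos(np.radians(a)),AX[1]+r*np.sin(np.radians(a)),26]) for r in range(66,86,2)] for a in A],np.float32)
    pr=cv2.remap(g,uv[...,0],uv[...,1],1).mean(1); print(n,dict(zip(A.astype(int).tolist(),pr.astype(int).tolist())))
```

```text
post 74.0 86.2
slotin 61.7 -95.3
mouth 86.4 -93.7
top {-115: 158, -113: 158, -111: 158, -109: 158, -107: 158, -105: 158, -103: 152, -101: 132, -99: 98, -97: 72, -95: 67, -93: 65, -91: 68, -89: 87, -87: 123, -85: 148, -83: 156, -81: 158, -79: 158, -77: 158, -75: 158}
scene {-115: 149, -113: 149, -111: 150, -109: 150, -107: 151, -105: 151, -103: 150, -101: 142, -99: 118, -97: 101, -95: 87, -93: 66, -91: 41, -89: 52, -87: 95, -85: 137, -83: 149, -81: 151, -79: 151, -77: 152, -75: 153}
```

The slot is at about -93.7° and needs -95°, so the error is about 1.3°, inside the 4° capture range. I go down behind the tab and push.

>>> {"fn": "arm_command", "kwargs": {"series": [{"linear": [0, 0, 0.025], "turn": 0.01}, {"linear": [0, 0, 0.025], "turn": 0}, {"linear": [0, 0, 0.02], "turn": 0}, {"linear": [0, 0, 0.014], "turn": 0}, {"linear": [0, 0, 0], "turn": 0}, {"linear": [0.006, 0, 0], "turn": 0}, {"linear": [0.006, 0, 0], "turn": 0}, {"linear": [0.005, 0, 0], "turn": 0}, {"linear": [0.005, 0, 0], "turn": 0}, {"linear": [0.005, 0, 0], "turn": 0}]}}

```text
t: 9.7
ee_pos: [536.7, -96.9, 45.4]
orientation: [2.31, 2.127, 0.001]
ft_force: [-0.3, -1.9, 2.3]
width: 0.2
grasp_force: 1.1
```

>>> {"fn": "arm_command", "kwargs": {"series": [{"linear": [0.005, 0, 0], "turn": 0}, {"linear": [0.005, 0, 0], "turn": 0}, {"linear": [0.004, 0, 0], "turn": 0}, {"linear": [0.004, 0, 0], "turn": 0}, {"linear": [0, 0, 0], "turn": 0}]}}

```text
t: 10.2
ee_pos: [537.4, -78.6, 44.5]
orientation: [-2.311, -2.127, 0.0]
ft_force: [-0.2, -0.6, -0.1]
width: 0.5
grasp_force: 0.0
```

```bash
python3 -c "
from h import *
p,R=st(); print('face r',np.linalg.norm(p[:2]-AX)-10)"
```

```text
t 10.2 p [537.4 -78.6  44.5] yaw 85.3 tilt [-0.001  0.    -1.   ] F [-0.2 -0.6 -0.1] w 0.4651998273181068 q [-0.17  0.61  1.91  0.    0.62 -0.08]
face r 163.56384669350993
```

Sliding with about 2 N; about 10.5 mm to go. Pushing on in small steps until the force rises at the buffers.

>>> {"fn": "arm_command", "kwargs": {"series": [{"linear": [0.003, 0, 0], "turn": 0}, {"linear": [0.003, 0, 0], "turn": 0}, {"linear": [0.002, 0, 0], "turn": 0}, {"linear": [0.002, 0, 0], "turn": 0}, {"linear": [0, 0, 0], "turn": 0}]}}

```text
t: 10.7
ee_pos: [538.2, -68.9, 44.6]
orientation: [-2.311, -2.127, 0.0]
ft_force: [-0.0, 0.3, -0.7]
width: 0.8
grasp_force: 0.0
```

>>> {"fn": "arm_command", "kwargs": {"series": [{"linear": [0.001, 0, 0], "turn": 0}, {"linear": [0.001, 0, 0], "turn": 0}, {"linear": [0, 0, 0], "turn": 0}]}}

```text
t: 11.0
ee_pos: [538.4, -67.9, 44.6]
orientation: [2.311, 2.127, -0.001]
ft_force: [-0.4, -7.1, -0.7]
width: 0.5
grasp_force: 3.2
```

Force rises at face radius 152.9 mm (home is 153). I press a little more to seat it fully, then back off.

>>> {"fn": "arm_command", "kwargs": {"series": [{"linear": [0.001, 0, 0], "turn": 0}, {"linear": [0.001, 0, 0], "turn": 0}, {"linear": [0, 0, 0], "turn": 0}]}}

```text
t: 11.3
ee_pos: [538.4, -67.6, 44.7]
orientation: [2.309, 2.127, -0.004]
ft_force: [-2.3, -18.1, -0.7]
width: 0.6
grasp_force: 9.5
```

>>> {"fn": "arm_command", "kwargs": {"series": [{"linear": [-0.01, 0, 0], "turn": 0}, {"linear": [-0.02, 0, 0], "turn": 0}, {"linear": [-0.02, 0, 0], "turn": 0}, {"linear": [0, 0, -0.03], "turn": 0}, {"linear": [0, 0, -0.04], "turn": 0}, {"linear": [-0.03, 0, -0.04], "turn": 0}, {"linear": [-0.04, 0, 0], "turn": 0}, {"linear": [-0.04, 0, 0], "turn": 0}, {"linear": [-0.04, 0, 0], "turn": 0}, {"linear": [0, 0, 0], "turn": 0}]}}

```text
t: 12.3
ee_pos: [522.3, -268.6, 155.2]
orientation: [2.314, 2.121, 0.001]
ft_force: [-0.1, 0.5, -0.2]
width: 0.5
grasp_force: 0.0
```

Run:
```python
from h import *
st(); c=cam("scene"); im=cv2.resize(c[0][180:310,245:430],None,fx=4.3,fy=4.3,interpolation=cv2.INTER_CUBIC)
d=np.array([np.cos(np.radians(-95)),np.sin(np.radians(-95))])
for r in (153,191): print(r,((proj(c,[*(AX+r*d),52])-[245,180]+.5)*4.3).round(1))
cv2.imwrite("pics/c7.png",im)
```

```text
t 12.3 p [ 522.3 -268.6  155.2] yaw 85.0 tilt [ 0.002 -0.001 -1.   ] F [-0.1  0.5 -0.2] w 0.5210448836729185 q [-0.5   0.48  1.78 -0.    0.88 -0.41]
153 [162.1 209.2]
191 [ 85.3 224.8]
```

View pics/c7.png

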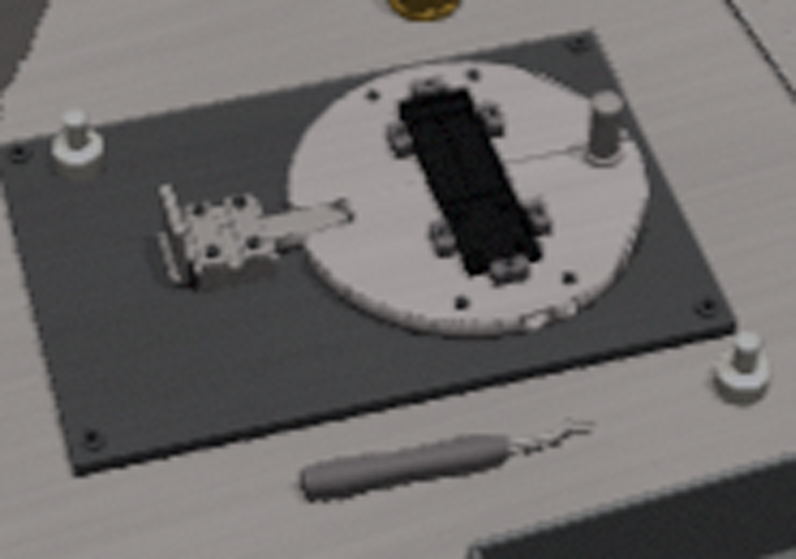

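The bar is in the slot up to (345,210), the tab (175,230) is against the guide, the cover is seated, and the followers and deburrer in view have not moved. Handing in.

```bash
python3 -c "
from workcell import ctrl
print(ctrl.close_job())"
```

```text
the job is handed in; nothing more can be done
None
```

The turntable is turned to its working position and the lock bar is pushed fully home in the slot, with the cover still seated and the job handed in at about 12 s; the hand-in call did not return a verdict.

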